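# Clear the spanner, then offer the turned part up to the chuck

## Robot

A 7-joint arm with a two-finger parallel gripper is mounted at the origin on the work surface. World frame = base frame: x ahead of the robot, y to its left, z up, the work surface at z = 0. Lengths are in m, angles in rad, forces in N, time in s.
With the tool pointing down it reaches from about 0.425 to 0.925 m from the base axis. Payload 6.8 kg.
Tool frame: the origin (TCP) lies at the very end of the fingers, on their centre line; the grasp point (between the pads) lies bot.grip_point_offset behind it (bot.grip_point_offset is the distance from the TCP to the grasp point, in m); z points along the fingers, y is the line along which they close (so a half turn about z gives the same grasp; the last joint's range is limited). The gripper opens to 85 mm and grips with 20 to 120 N. Pads are 22 mm wide; open, the fingers measure 114 mm over their backs; the gripper's body (76 mm by 85 mm) begins 54 mm behind the grasp point. The pads swing forward as they close: fully open they stand 13 mm farther back than shut.
Start: joints at [1.036, 0.477, 0.022, 1.555, -0.011, 1.109, -0.083], TCP at [0.279, -0.614, 0.231] pointing down, gripper open.
Joint ranges: [-2.96, 2.96], [-0.34, 2.1], [-1.41, 1.46], [0.24, 2.44], [-1.37, 4.51], [0.17, 1.92], [-2.96, 2.96]. Speed limits (rad/s): [2.39, 2.39, 3.14, 3.14, 3.14, 3.14, 3.14].

## Interface

Orientations are given as a unit quaternion [w, x, y, z].
In Python, from station import bot, imaging gives the robot as it stands. The module is installed in compiled form; this text tells all that it offers.
- The arm moves only by the tool carry_out, never from a script. Its argument "targets" is one flat list of numbers, 5 for each row, row after row: the closure in counts, from 0 (fully open) to 255 (shut), then the shift along the world's x, y, z in mm, then the turn about the world's z in degrees. A call has 1 to 20 rows; each row shifts and turns the commanded pose from where the row before left it; what a row does not reach is not made up. A row lasts 1/10 s, in which the tool goes at most 50 mm and 8.59 degrees, less where a joint would pass 70% of its speed; a pose out of reach is approached as far as the arm can. A call is refused whole if a number of a shift passes 50 or a number of a turn 8.59, either way. A call with a gripper value outside its range is refused whole. The fingers move at their own pace and stop on an object; "newtons" is the grip in N (left out, the last holds). Time passes only in rows, so rows that do not move let the fingers close. It gives the time, the measured TCP pose, the force, the opening and the grip force at its end, in the units of the state.
- bot.get_obs(): the state, without advancing time (a new reading comes with each control period).
- imaging.read_camera(name): name is "scene" or "top" or "wrist"; returns a dict with "frame" (480x640x3 uint8, red, green, blue), "fov_y" (degrees; the focal length in pixels is half the picture's height over the tangent of half this angle, whatever the lens; pixels are square), "cx", "cy" (the principal point, pixels), "pose" (4x4, takes a point from camera to world coordinates); the wrist camera has in their place "tool_from_camera" (4x4, takes a point from camera to tool coordinates, whose origin is the TCP and whose axes are the flange's). Camera axes: x right, y up, looking along -z (the intrinsics and any distortion apply to the point x, -y, -z); pixel columns grow to the right and rows downward; lengths in m; the calibration is good to about 2 mm. A picture is of the moment at which its call begins: read the wrist's pose just before it. There is no depth.
- bot.hand_in(): hands the job in; it is judged then, once.
The state is a dict: "t": time; "q": joint angles; "joint_vel": joint speeds; "joint_torque": joint torques, N m; "eef_pos": TCP position; "tool_rot": TCP orientation; "contact_force": force on the tool from outside, world axes, zero at the start; "torque": the same for the moment, N m; "gripper_width": opening from 0.0 (shut) to 1.0 (fully open); "grasp_force": force on a finger pad.
Only numpy, scipy, OpenCV 4.12 (cv2) and the standard library are available. Lean on these libraries where they do the work, as an engineer would, in place of code of your own. Each camera call takes 0.05 s, during which the arm holds its last target. There are 200 camera calls.

## Task

The ring spanner has been left lying in front of the chuck: first hang it by its eye on the stand's hook and let it go. Then draw the taller, domed white part out of the leaning wooden block, turn it level and hold it up in line with the chuck, stem towards the jaws and about 3 cm short of them, touching nothing else. Finish while still holding it there, and leave the other things where they are.

Things in the scene. Friction and masses are not known exactly. Their poses are not given: they have to be found in the camera images.
- spanner: loose flat steel spanner, 10 mm thick, 0.28 kg, starts flat on the bench. Origin: middle of its underside, near its centre of mass; own x runs along it to the eye, z up. Shank 22 mm wide (y), x = -55 to +48 mm; eye ring (outer diameter 46, hole 30 mm) centred at x = +70 mm; open jaw 42 mm wide, out to x = -91 mm
- spanner_eye (a point): centre of the spanner's eye hole, at half its thickness, 70 mm from the spanner's origin along its x
- hook: fixed steel stand. Origin: on the bench below the hook's tip; the hook points to own -x (roughly at the robot). An 8 mm bar comes 60 mm out of a 16 mm post (at x = 68 mm, 260 mm high), level at 220 mm above the bench, then turns up 34 mm. Foot 12 mm high, x = 35 to 135 mm. A spanner lowered flat, eye over the tip, shank to own -x, and let go swings down and hangs
- hook_tip (a point): top end of the upturned tip, 254 mm above the bench
- hook_seat (a point): corner where the level bar turns up, 220 mm above the bench, on the bar's centre line. The eye may hang anywhere on the bar, from here back to the post
- rack: fixed wooden block, 200 x 80 x 40 mm, turned 40 degrees about own x: its two bores (27 mm diameter, right through, 100 mm apart, at x = -50 and +50 mm) lean 40 degrees from vertical, mouths towards own -y. Origin: on the bench; the underside's centre is 45 mm above it, the highest edge 102 mm up; end boards 52 mm high at x = -106 and +106 mm
- part: loose white plastic part, 119 mm long, 0.1 to 0.18 kg, round about own z. Origin: centre of the stem's end face; z runs from stem to dome. Stem 24 mm diameter, 0 to 45 mm; body 38 mm diameter, 45 to 100 mm; then the dome. Starts with its stem in either bore, shoulder on the block's face (stem end 5 mm below the underside), leaning 40 degrees
- part_foot (a point): centre of the end face of the part's stem (the part's origin)
- part_dome (a point): tip of the part's dome, 119 mm from the stem's end
- slug: bystander: loose white plastic plug in the other bore, same stem and same 38 mm diameter, but a flat top, only 72 mm long in all. Origin: centre of its stem's end face
- spindle: fixed grey bench spindle with a three-jaw steel chuck, 100 mm diameter. Origin: on the bench below the jaws' front faces; spindle axis 200 mm above the bench along own y; the chuck looks to own -y. Jaws 22 mm long stand before the 55 mm long chuck body; the grey housing, 200 mm wide and 300 mm high, begins 110 mm to own +y
- chuck_mouth (a point): point on the spindle axis in the plane of the jaws' front faces, 200 mm above the bench; own y runs along the axis into the chuck, so the free space before the jaws is at own -y
- oiler: bystander: standing grey bottle, 54 mm diameter, 130 mm high; origin: centre of its underside
- veeblock: bystander: steel vee block, 60 x 50 mm, about 40 mm high; origin: centre of its underside
- key: bystander: T-handled steel chuck key lying flat, 120 x 90 x 20 mm; origin: middle of its underside
Mind the look-alikes: they are no part of the job. Leave any turquoise or yellow look-alike of the spanner alone.

How it is judged:
On the way, in this order (a step that is already met when the one before it is completed fails the run):
1. the spanner hangs by its eye on the hook, let go (x of spanner_eye in the frame of hook between -0.015 and 0.065 m and y of spanner_eye in the frame of hook between -0.02 and 0.02 m and z of spanner_eye in the frame of hook between 0.19 and 0.23 m and angle between spanner's own x axis and vertical below 0.4 rad and contact force between spanner and hook above 0.5 N and contact force between spanner and the fingers below 0.05 N), for 0.2 s.
2. the domed part is drawn clear of the block, in the gripper (height (world z) of part_foot above 0.13 m and contact force between part and the fingers above 1 N and contact force between part and rack below 0.05 N), for 0.1 s.
At the end, for the whole second after the job is handed in: Spanner hanging from the hook by its eye, let go, within 0.4 rad of plumb. Domed part held still by the gripper alone, stem to the chuck, axis within 15 degrees of the spindle axis, stem end within 20 mm sideways and in height of that axis and 8 to 55 mm before the jaws (all of step 1 and contact force between part and the fingers above 1 N and contact force between part and spindle below 0.05 N and contact force between part and rack below 0.05 N and contact force between part and hook below 0.05 N and contact force between part and spanner below 0.05 N and contact force between part and slug below 0.05 N and x of part_foot in the frame of chuck_mouth between -0.02 and 0.02 m and z of part_foot in the frame of chuck_mouth between -0.02 and 0.02 m and y of part_foot in the frame of chuck_mouth between -0.055 and -0.008 m and angle between the z axis of part and the y axis of chuck_mouth, either way round below 0.26 rad and y of part_dome in the frame of chuck_mouth below -0.1 m and height (world z) of part_dome above 0.13 m and linear speed of part below 0.03 m/s and distance between part_foot and slug above 0.1 m); the arm keeps its last pose, push and grip.
It fails at once if the part is knocked against the chuck or spindle (over 3 N) (contact force between part and spindle above 3 N).
It fails at once if the plug in the other bore is disturbed (moved over 20 mm) (distance of slug from where it was at the start of the episode above 0.02 m).
It fails at once if the bottle is moved over 30 mm (distance of oiler from where it was at the start of the episode above 0.03 m).
It fails at once if the vee block is moved over 30 mm (distance of veeblock from where it was at the start of the episode above 0.03 m).
It fails at once if the chuck key is moved over 30 mm (distance of key from where it was at the start of the episode above 0.03 m).
It also fails if it takes over 62 s, if anything falls off the work surface, if the arm or the gripper's body presses on something with over 40 N, if the wrist force passes 120 N, or if a joint passes its speed limit or range.

## Working session

There is one attempt and no reset: what is moved stays moved. The work goes in short steps, Python scripts to look and compute and a tool call to move; the robot and the scene stay as the last step left them, time stands still between calls to the robot, and variables do not carry over. Pictures are saved under pics/ and viewed, at most 10 in all, crops included, and the job is handed in when it is done.

Besides the shell and the picture viewer there is one more tool, called after "Emit:" by a JSON object that holds its "api" and its "payload". carry_out: Moves the arm, as the interface text tells. Its arguments: {"type":"object","properties":{"targets":{"type":"array","items":{"type":"number"}},"newtons":{"type":"number"}},"required":["targets"]}

```bash
mkdir -p pics
cat > h.py <<'E'
import numpy as np, cv2
from station import bot, imaging
def grab(n,save=None):
    o=bot.get_obs(); c=imaging.read_camera(n)
    if save: cv2.imwrite('pics/'+save,c['frame'][:,:,::-1])
    if 'pose' in c: T=np.array(c['pose'])
    else:
        from scipy.spatial.transform import Rotation as R
        q=o['tool_rot']; W=np.eye(4); W[:3,:3]=R.from_quat([q[1],q[2],q[3],q[0]]).as_matrix(); W[:3,3]=o['eef_pos']
        T=W@np.array(c['tool_from_camera'])
    c['T']=T; c['f']=240/np.tan(np.radians(c['fov_y'])/2)
    np.savez('last_'+n+'.npz',frame=c['frame'],T=T,f=c['f'],cx=c['cx'],cy=c['cy'])
    return c
def load(n): return np.load('last_'+n+'.npz')
def ray(c,u,v):
    d=np.array([(u-c['cx'])/c['f'],-(v-c['cy'])/c['f'],-1.]); T=c['T']
    return T[:3,3],T[:3,:3]@d
def onz(c,u,v,z):
    o,d=ray(c,u,v); return o+d*(z-o[2])/d[2]
def proj(c,p):
    T=c['T']; x=T[:3,:3].T@(np.array(p)-T[:3,3]); return (c['cx']-c['f']*x[0]/x[2], c['cy']+c['f']*x[1]/x[2])
def tri(c1,p1,c2,p2):
    o1,d1=ray(c1,*p1);o2,d2=ray(c2,*p2)
    A=np.stack([d1,-d2],1); s=np.linalg.lstsq(A,o2-o1,rcond=None)[0]
    a=o1+s[0]*d1;b=o2+s[1]*d2
    return (a+b)/2,np.linalg.norm(a-b)
E
python3 - <<'E'
from h import *
for n in ['top','scene','wrist']:
    c=grab(n,n+'0.png'); print(n,[k for k in c],c['fov_y'],c['cx'],c['cy'],c['T'].round(3).tolist())
o=bot.get_obs(); print({k:np.round(v,3).tolist() for k,v in o.items()},bot.grip_point_offset)
E
```

```text
top ['frame', 'fov_y', 'cx', 'cy', 'pose', 'T', 'f'] 53.2988542853679 317.79166145065966 235.5429504397348 [[0.006, 0.996, -0.093, 0.452], [-1.0, 0.006, -0.005, -0.008], [-0.004, 0.093, 0.996, 1.088], [0.0, 0.0, 0.0, 1.0]]
scene ['frame', 'fov_y', 'cx', 'cy', 'pose', 'T', 'f'] 46.52109514532097 320.32695427315906 238.0947549013858 [[0.888, -0.359, 0.287, 0.864], [0.46, 0.711, -0.532, -0.573], [-0.013, 0.605, 0.796, 1.021], [0.0, 0.0, 0.0, 1.0]]
wrist ['frame', 'fov_y', 'cx', 'cy', 'tool_from_camera', 'T', 'f'] 67.74116537939403 319.88955729194925 236.75378217889332 [[0.414, 0.871, 0.265, 0.346], [-0.91, 0.397, 0.119, -0.584], [-0.001, -0.291, 0.957, 0.373], [0.0, 0.0, 0.0, 1.0]]
{'t': 0.15, 'q': [1.036, 0.478, 0.022, 1.556, -0.012, 1.109, -0.083], 'joint_vel': [0.001, -0.001, 0.001, -0.005, 0.002, 0.0, 0.001], 'joint_torque': [0.003, -59.693, 1.61, -28.149, 0.013, 0.007, -0.0], 'eef_pos': [0.279, -0.614, 0.231], 'tool_rot': [-0.001, 0.977, 0.212, -0.0], 'contact_force': [-0.005, 0.018, -0.224], 'torque': [0.025, -0.025, 0.005], 'grasp_force': 0.0, 'gripper_width': 1.004} 0.0187
```

View pics/top0.png

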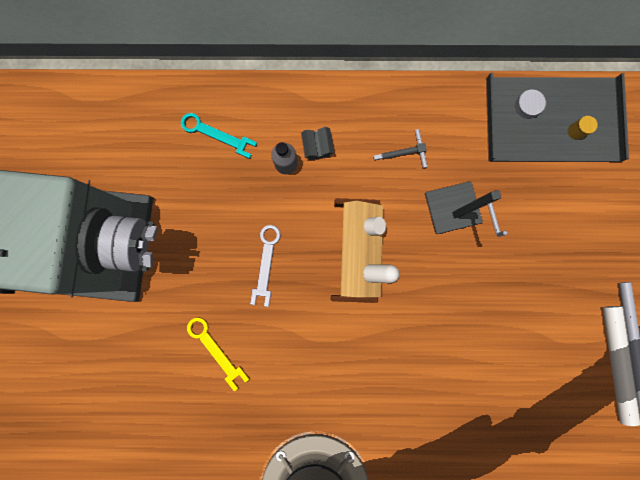

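View pics/scene0.png

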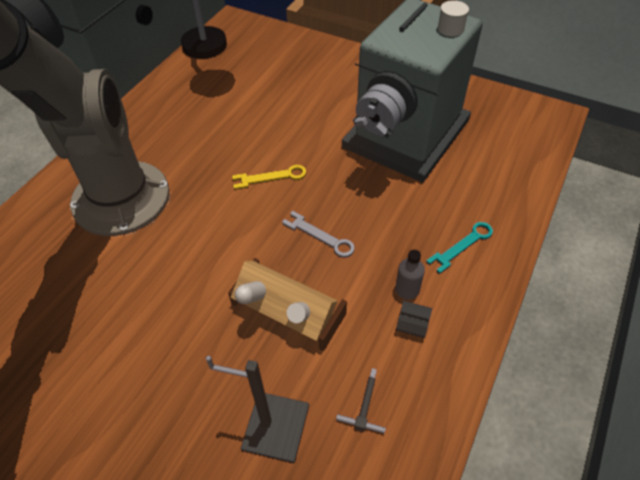

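The grey spanner is at top (265,265), with its eye at (270,234). Its look-alikes are turquoise (218,136) and yellow (217,353). The domed part is at (382,274). It could be confused with the flat slug (375,226), the tray cylinder (532,103) and the chuck key (405,152). I choose the grey spanner and the domed part, and check both in one close crop.

Run:
```python
from h import *
t=load('top');s=load('scene')
def crop(c,x,y,w,h,k): return cv2.resize(c['frame'][y:y+h,x:x+w,::-1],(w*k,h*k),interpolation=cv2.INTER_CUBIC)
# top row: top spanner+rack | hook ; bottom: scene rack, hook
a=np.hstack([crop(t,325,190,80,120,3),crop(t,470,170,60,120,3),crop(t,100,190,80,120,3)])
b=np.hstack([crop(s,220,250,80,80,3),crop(s,195,340,60,80,3),crop(s,345,75,80,80,3)])
cv2.imwrite('pics/crop1.png',np.vstack([a,b]))
hsv=cv2.cvtColor(t['frame'],cv2.COLOR_RGB2HSV)
m=((hsv[:,:,1]<50)&(hsv[:,:,2]>120)).astype(np.uint8)
n,l,st,ce=cv2.connectedComponentsWithStats(m)
for i in range(1,n):
    if st[i,4]>60: print(st[i],ce[i].round(1))
i=l[265,265] or l[255,266]
ys,xs=np.nonzero(l==i)
cs,hi=cv2.findContours((l==i).astype(np.uint8),cv2.RETR_CCOMP,cv2.CHAIN_APPROX_NONE)
for c,h in zip(cs,hi[0]): print(len(c),h[3],c.reshape(-1,2).mean(0) if h[3]>=0 else '')
P=np.array([onz(t,x,y,.01)[:2] for x,y in zip(xs,ys)])
print(P.mean(0),np.linalg.eigh(np.cov(P.T)))
```

```text
[   0   59  640   12 6004] [312.7  64.5]
[519  89  27  26 551] [532.  101.7]
[415 129   7  15  61] [418.  136.2]
[420 152   7  15  63] [423.1 159. ]
[   0  171   72  122 7330] [ 31.6 229.2]
[488 203  12  30 124] [493.5 217.7]
[ 97 217  23  51 661] [106.3 241.2]
[364 217  22  18 321] [374.6 225.6]
[113 219  23  50 709] [122.3 243.1]
[250 225  30  82 840] [264.8 267.2]
[145 226  11  15 110] [149.8 232.5]
[142 252   9  15 101] [146.3 259.5]
[364 265  35  18 565] [380.7 273.3]
[621 282  19  59 574] [630.  310.7]
[ 605  307   35  119 1783] [622.8 363.4]
[ 263  436   87   44 1509] [300.7 453.7]
[345 452  17  15 100] [353.6 459.1]
210 -1 
39 0 [269.79487179 234.35897436]
[0.48084564 0.11589243] EighResult(eigenvalues=array([0.00011073, 0.00280567]), eigenvectors=array([[-0.13220586, -0.99122228],
       [-0.99122228,  0.13220586]]))
```

View pics/crop1.png

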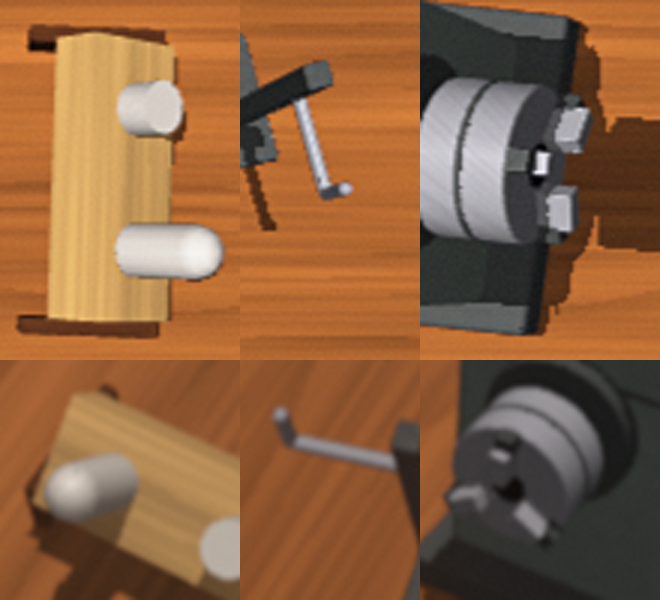

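Run:
```python
from h import *
t=load('top');s=load('scene')
np.set_printoptions(precision=4,suppress=True)
for n,a,b in [('tip',(505.7,232.7),(208.3,357.7)),('seat',(497.7,233.3),(212.3,367.7)),('root',(489.3,204),(247.3,375)),('dome',(390,273.5),(245,293.3)),
  ('jawR(up top)',(157.3,225),(385,133)),('jawL',(152.7,260),(358,121.7)),('slugtop',(378.5,225.8),(297,314))]:
    print(n,*tri(t,a,s,b))
print('dome@.118',onz(t,390,273.5,.118),'root@.22',onz(t,489.3,204,.22),'seat@.22',onz(t,497.7,233.3,.22),'tip@.254',onz(t,505.7,232.7,.254))
print('eye',onz(t,269.8,234.4,.005),onz(t,264.8,267.2,.01))
for u,v in [(106.3,241.2),(122.3,243.1)]: print('chuckbody',onz(t,u,v,.21))
print('part base',onz(t,368,273.5,.09))
# rack ends for direction, wood mask
h=cv2.cvtColor(t['frame'],cv2.COLOR_RGB2HSV); 
for u,v,z in [(382,203,.0),(382,298,.0)]: print(onz(t,u,v,.08))
f=h[260:320,250:300]; 
# spanner width check
print('jaw end',onz(t,261,304,.01))
```

```text
tip [ 0.5384 -0.3336  0.2496] 0.002304137662190315
seat [ 0.5398 -0.3332  0.2149] 4.997470529312413e-05
root [ 0.5941 -0.319   0.2151] 0.0006418337806966996
dome [ 0.468  -0.1494  0.1135] 0.0032288995091126036
jawR(up top) [0.5558 0.3019 0.1874] 0.0030251190657069656
jawL [0.4889 0.307  0.1897] 0.002095068785062735
slugtop [ 0.5687 -0.1301  0.0844] 0.0033970332077477663
dome@.118 [ 0.4666 -0.1497  0.118 ] root@.22 [ 0.5931 -0.3175  0.22  ] seat@.22 [ 0.5393 -0.3313  0.22  ] tip@.254 [ 0.537  -0.3326  0.254 ]
eye [0.5552 0.1064 0.005 ] [0.4805 0.116  0.01  ]
chuckbody [0.5213 0.3863 0.21  ]
chuckbody [0.518  0.3566 0.21  ]
part base [ 0.4667 -0.1081  0.09  ]
[ 0.6167 -0.1394  0.08  ]
[ 0.416  -0.1382  0.08  ]
jaw end [0.3984 0.1231 0.01  ]
```

Emit:
{"api": "carry_out", "payload": {"targets": [0,10,36.5,0,-1.6,0,10,36.5,0,-1.6,0,10,36.5,0,-1.6,0,10,36.5,0,-1.6,0,10,36.5,0,-1.6,0,10,36.5,0,-1.6,0,10,36.5,0,-1.6,0,10,36.5,0,-1.6,0,10,36.5,0,-1.6,0,10,36.5,0,-1.6,0,10,36.5,0,-1.6,0,10,36.5,0,-1.6,0,10,36.5,0,-1.6,0,10,36.5,0,-1.6,0,11,36.5,-13,-1.6,0,11,36.5,-13,-1.6,0,11,36.5,-13,-1.6,0,11,36.5,-13,-1.6,0,11,36.5,-13,-1.6,0,11,36.5,-13,-1.6]}}

```text
t: 2.15
eef_pos: [0.4856, 0.1168, 0.1527]
tool_rot: [0.0, 0.998, -0.067, -0.0]
contact_force: [0.6, 0.1, -0.1]
gripper_width: 1.002
grasp_force: 0.0
```

```bash
cat > sp.py <<'E'
from h import *
np.set_printoptions(precision=4,suppress=True)
c=grab('wrist','w1.png')
o=bot.get_obs(); print(o['t'],o['eef_pos'],o['tool_rot'],o['q'])
hsv=cv2.cvtColor(c['frame'],cv2.COLOR_RGB2HSV)
m=((hsv[:,:,1]<50)&(hsv[:,:,2]>120)).astype(np.uint8)
cs,hi=cv2.findContours(m,cv2.RETR_CCOMP,cv2.CHAIN_APPROX_NONE)
for k,h in zip(cs,hi[0]):
    if cv2.contourArea(k)>400:
        p=k.reshape(-1,2); M=cv2.moments(k); g=(M['m10']/M['m00'],M['m01']/M['m00'])
        P=np.array([onz(c,u,v,.01)[:2] for u,v in p]); e=cv2.minAreaRect(P.astype(np.float32))
        print(h[3],cv2.boundingRect(p),g,onz(c,*g,.01),e)
E
python3 sp.py
```

```text
2.2 [0.486  0.1241 0.1514] [-0.0023  0.998  -0.0638 -0.0002] [-0.0332  0.3217 -0.401   2.0204  0.1626  0.8283 -2.2244]
-1 (293, 102, 60, 217) (322.0572030465079, 195.11845730027548) [0.5073 0.1115 0.01  ] ((0.48709896206855774, 0.11401350796222687), (0.045133717358112335, 0.1812540888786316), 82.3658218383789)
11 (303, 112, 40, 42) (322.47617124394185, 132.2600969305331) [0.5554 0.1049 0.01  ] ((0.5550241470336914, 0.10490593314170837), (0.029831718653440475, 0.029698096215724945), 37.96968078613281)
```

Emit:
{"api": "carry_out", "payload": {"targets": [0,1,-1,-12,-0.5,0,0,0,-24,0,0,0,0,-30,0,0,0,0,-30,0,0,0,0,-24,0,0,0,0,-16,0,0,0,0,-8,0,0,0,0,-4,0,0,0,0,-2,0,0,0,0,-1,0,0,0,0,0,0,255,0,0,0,0,255,0,0,0,0,255,0,0,0,0,255,0,0,0,0,255,0,0,0,0,255,0,0,0,0,255,0,0,0,0,255,0,0,0,0], "newtons": 60}}

```text
t: 4.1
eef_pos: [0.4865, 0.1146, 0.0027]
tool_rot: [0.0, 0.998, -0.07, 0.0]
contact_force: [-2.5, -0.6, 5.7]
gripper_width: 0.235
grasp_force: 59.0
```

Emit:
{"api": "carry_out", "payload": {"targets": [255,0,0,10,0,255,0,0,25,0,255,0,0,40,0,255,0,0,40,0,255,0,-10,40,0,255,0,-25,40,1.9,255,-2,-35,40,1.9,255,-2,-40,40,1.9,255,-2,-40,32,1.9,255,-2,-40,0,1.9,255,-2,-40,0,1.9,255,-2,-40,0,1.9,255,-2,-40,0,1.9,255,-2,-40,0,1.9,255,-2,-40,0,1.9,255,0,-35,0,1.9,255,0,-25,0,1.9,255,0,-15,0,0,255,0,0,0,0,255,0,0,0,0], "newtons": 60}}

```text
t: 6.1
eef_pos: [0.4689, -0.3412, 0.3012]
tool_rot: [-0.001, 0.992, 0.129, -0.0]
contact_force: [0.0, 0.6, -3.2]
gripper_width: 0.233
grasp_force: 59.5
```

Run:
```python
from h import *
np.set_printoptions(precision=4,suppress=True)
c=grab('wrist');t=grab('top');s=grab('scene')
o=bot.get_obs(); print(o['t'],o['eef_pos'],o['tool_rot'])
a=cv2.resize(c['frame'][:,:,::-1],(640,480))
b=cv2.resize(t['frame'][160:290,410:540,::-1],(390,390),interpolation=cv2.INTER_CUBIC)
d=cv2.resize(s['frame'][280:410,150:280,::-1],(390,390),interpolation=cv2.INTER_CUBIC)
im=np.zeros((600,800,3),np.uint8); im[:210,:280]=cv2.resize(a,(280,210)); 
im[210:,:390]=b; im[210:,400:790]=d; cv2.imwrite('pics/hook1.png',im)
hsv=cv2.cvtColor(c['frame'],cv2.COLOR_RGB2HSV)
m=((hsv[:,:,1]<50)&(hsv[:,:,2]>120)).astype(np.uint8)
cs,hi=cv2.findContours(m,cv2.RETR_CCOMP,cv2.CHAIN_APPROX_NONE)
for k,h in zip(cs,hi[0]):
    if cv2.contourArea(k)>300:
        M=cv2.moments(k); g=(M['m10']/M['m00'],M['m01']/M['m00']); print(h[3],cv2.boundingRect(k),g,onz(c,*g,o['eef_pos'][2]+.007))
print('tip proj in wrist',proj(c,[.5375,-.333,.254]),'top',proj(t,[.5375,-.333,.254]))
```

```text
6.25 [ 0.4693 -0.3409  0.3016] [-0.0003  0.9916  0.1295  0.0001]
-1 (0, 366, 84, 54) (35.12957291134933, 387.7160115705292) [ 0.3985 -0.2268  0.3086]
-1 (499, 272, 88, 123) (539.1875820471882, 335.73571048430017) [ 0.4817 -0.4359  0.3086]
-1 (77, 127, 59, 53) (106.73819776714512, 152.72838915470493) [ 0.5118 -0.2491  0.3086]
-1 (331, 107, 16, 40) (337.81643192488264, 130.95962441314552) [ 0.5409 -0.3293  0.3086]
-1 (88, 14, 54, 49) (114.81267498091117, 37.69313650632052) [ 0.5508 -0.2484  0.3086]
-1 (258, 0, 123, 280) (320.84402659249923, 128.4055752331598) [ 0.5402 -0.3232  0.3086]
18 (278, 97, 83, 84) (318.5933975933976, 138.76214326214327) [ 0.5365 -0.3233  0.3086]
18 (344, 63, 31, 30) (358.87563075096466, 78.1460373998219) [ 0.5598 -0.3317  0.3086]
tip proj in wrist (np.float64(337.95685365613156), np.float64(138.83076828897046)) top (np.float64(505.91821953639374), np.float64(232.42261567876278))
```

View pics/hook1.png

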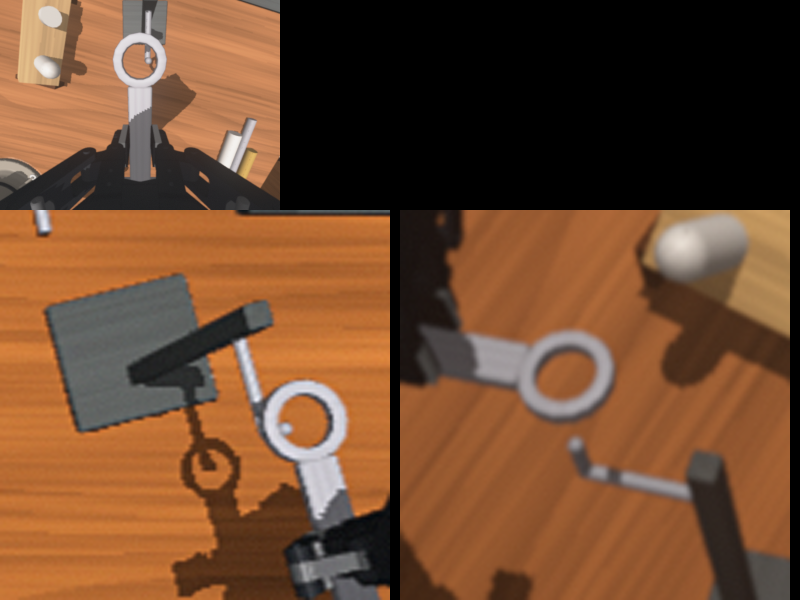

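Emit:
{"api": "carry_out", "payload": {"targets": [255,1,-5,0,0,255,0,-5,0,0,255,0,0,0,0,255,0,0,-10,0,255,0,0,-15,0,255,0,0,-15,0,255,0,0,-12,0,255,0,0,-10,0,255,0,0,-7,0,255,0,0,0,0,255,0,0,0,0]}}

```text
t: 7.35
eef_pos: [0.4701, -0.3529, 0.2328]
tool_rot: [0.0, 0.992, 0.128, 0.0]
contact_force: [0.4, -0.4, -3.7]
gripper_width: 0.231
grasp_force: 59.4
```

Run:
```python
from h import *
t=grab('top');s=grab('scene');w=grab('wrist')
o=bot.get_obs(); print(o['t'],o['eef_pos'],o['contact_force'])
b=cv2.resize(t['frame'][190:270,460:540,::-1],(390,390),interpolation=cv2.INTER_CUBIC)
d=cv2.resize(s['frame'][320:400,170:250,::-1],(390,390),interpolation=cv2.INTER_CUBIC)
cv2.imwrite('pics/hook2.png',np.hstack([b,d]))
```

```text
7.5 [ 0.47020968 -0.35295844  0.23317187] [ 0.28711443 -0.1604936  -2.66473525]
```

View pics/hook2.png

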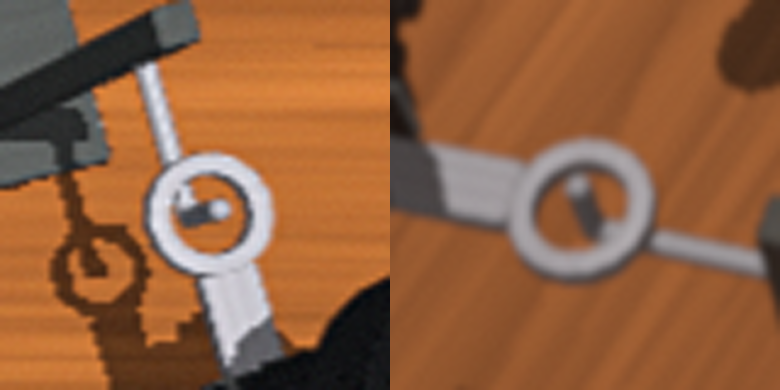

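The tip shows through the eye hole in both views (crop 220,208 and 578,185), so I let go.

Emit:
{"api": "carry_out", "payload": {"targets": [255,0,0,-5,0,0,0,0,0,0,0,0,0,0,0,0,0,0,0,0,0,0,0,0,0,0,0,0,0,0,0,0,0,0,0,0,0,0,0,0,0,0,0,0,0,0,0,0,0,0,0,0,0,0,0,0,0,0,0,0,0,0,0,0,0]}}

```text
t: 8.8
eef_pos: [0.4698, -0.3527, 0.2275]
tool_rot: [0.0, 0.992, 0.128, 0.0]
contact_force: [-0.3, 0.1, 1.7]
gripper_width: 1.001
grasp_force: 0.0
```

Run:
```python
from h import *
t=grab('top');s=grab('scene')
b=cv2.resize(t['frame'][180:280,440:540,::-1],(390,390),interpolation=cv2.INTER_CUBIC)
d=cv2.resize(s['frame'][310:440,150:280,::-1],(390,390),interpolation=cv2.INTER_CUBIC)
cv2.imwrite('pics/hook3.png',np.hstack([b,d]))
```

```text
(no output)
```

View pics/hook3.png

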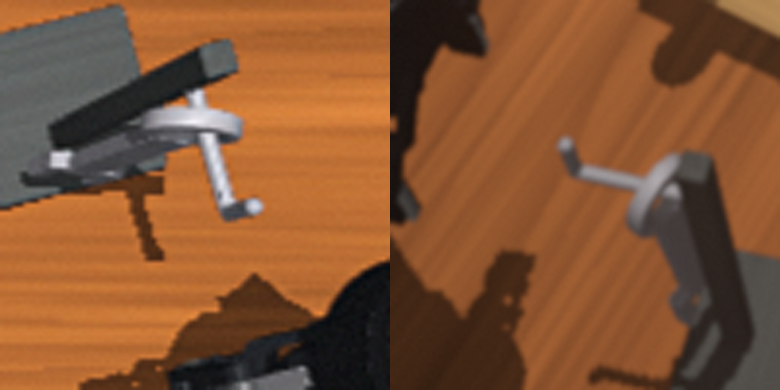

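The spanner hangs on the bar near the post (crop 190,125 in top, 655,190 in scene). Next is the domed part.

Emit:
{"api": "carry_out", "payload": {"targets": [0,-2,10,5,0,0,-2,20,5,0,0,0,22,5,0,0,0,22,0,8.4,0,0,22,0,8.4,0,0,22,0,8.4,0,0,22,0,8.4,0,0,22,0,8.4,0,0,20,0,8.4,0,0,15,0,8.4,0,0,12,0,8.4,0,0,7,0,8.1,0,0,0,0,0,0,0,0,0,0]}}

```text
t: 10.3
eef_pos: [0.4656, -0.136, 0.2429]
tool_rot: [0.0, 0.708, 0.706, -0.0]
contact_force: [-0.0, -0.3, 0.4]
gripper_width: 1.003
grasp_force: 0.0
```

Run:
```python
from h import *
np.set_printoptions(precision=4,suppress=True)
c=grab('wrist','part1.png')
o=bot.get_obs(); print(o['t'],o['eef_pos'],o['tool_rot'],o['q'])
hsv=cv2.cvtColor(c['frame'],cv2.COLOR_RGB2HSV)
m=((hsv[:,:,1]<50)&(hsv[:,:,2]>120)).astype(np.uint8)
cs,_=cv2.findContours(m,cv2.RETR_EXTERNAL,cv2.CHAIN_APPROX_NONE)
for k in cs:
    if cv2.contourArea(k)>400:
        print(cv2.boundingRect(k),cv2.minAreaRect(k))
for n,p in [('dome100',[.467,-.150,.118]),('shoulder',[.467,-.1146,.0757]),('tip',[.467,-.162,.1323])]: print(n,proj(c,p))
```

```text
10.35 [ 0.4656 -0.1366  0.2428] [ 0.0003  0.7079  0.7063 -0.0001] [ 0.5529  0.1825 -0.4433  1.9592  0.0921  1.0187  0.0655]
(417, 177, 50, 52) ((439.5588684082031, 202.73532104492188), (50.68994140625, 47.2944450378418), 75.96376037597656)
(299, 175, 47, 92) ((322.0, 220.5), (91.0, 46.0), 90.0)
dome100 (np.float64(322.09744073539565), np.float64(244.40030210049096))
shoulder (np.float64(321.7961834479225), np.float64(190.59682394613412))
tip (np.float64(322.2144370896049), np.float64(265.33820244992575))
```

View pics/part1.png

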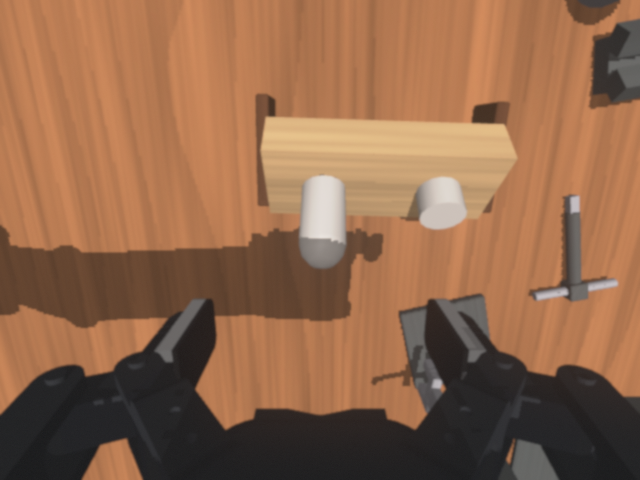

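The wrist view shows the domed part at (322,220), matching the projection, and the flat slug at (440,203), clear of the fingers. I descend and grip.

Emit:
{"api": "carry_out", "payload": {"targets": [0,1.5,0,-15,0,0,0,0,-30,0,0,0,0,-30,0,0,0,0,-30,0,0,0,0,-25,0,0,0,0,-15,0,0,0,0,-9,0,0,0,0,-5,0,0,0,0,0,0,0,0,0,0,0,255,0,0,0,0,255,0,0,0,0,255,0,0,0,0,255,0,0,0,0,255,0,0,0,0,255,0,0,0,0,255,0,0,0,0], "newtons": 40}}

```text
t: 12.05
eef_pos: [0.4677, -0.1369, 0.0839]
tool_rot: [0.0, 0.707, 0.707, 0.0]
contact_force: [-1.4, -0.5, 6.1]
gripper_width: 0.434
grasp_force: 39.6
```

Emit:
{"api": "carry_out", "payload": {"targets": [255,0,-3.2,3.8,0,255,0,-6.4,7.7,0,255,0,-6.4,7.7,0,255,0,-6.4,7.7,0,255,0,-6.4,7.7,0,255,0,-6.4,7.7,0,255,0,-6.4,7.7,0,255,0,-3.2,15,0,255,0,0,20,0,255,0,0,20,0,255,0,0,20,0,255,0,0,15,0,255,0,0,5,0,255,0,0,0,0,255,0,0,0,0]}}

```text
t: 13.55
eef_pos: [0.4668, -0.1815, 0.2278]
tool_rot: [-0.001, 0.707, 0.707, -0.0]
contact_force: [-0.1, 0.1, -1.9]
gripper_width: 0.439
grasp_force: 40.1
```

```bash
cat > pt.py <<'E'
from h import *
np.set_printoptions(precision=4,suppress=True)
c=grab('wrist');s=grab('scene');t=grab('top')
o=bot.get_obs(); print(o['t'],o['eef_pos'],o['gripper_width'],o['contact_force'])
x,y,z=o['eef_pos']; G=np.array([x,y,z+bot.grip_point_offset])
d=[]
for q in (s,t):
    u,v=map(int,proj(q,G)); u=min(max(u,65),575); v=min(max(v,65),415)
    d.append(cv2.resize(q['frame'][v-65:v+65,u-65:u+65,::-1],(300,300),interpolation=cv2.INTER_CUBIC)); print(u,v)
import sys
cv2.imwrite('pics/'+sys.argv[1],np.hstack([cv2.resize(c['frame'][:300,120:520,::-1],(200,150)).repeat(2,0)[:300]]+d))
E
python3 pt.py p2.png
```

```text
13.7 [ 0.4668 -0.1814  0.2276] 0.432520599652694 [ 0.063   0.102  -1.3614]
223 266
418 272
```

View pics/p2.png

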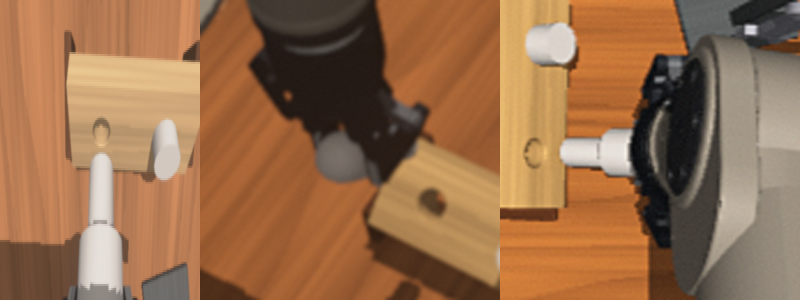

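Emit:
{"api": "carry_out", "payload": {"targets": [255,0,12,0,0,255,0,25,0,0,255,0,30,0,0,255,0,30,0,0,255,0,30,0,0,255,0,30,0,0,255,0,30,0,0,255,0,30,0,0,255,0,28,-10,0,255,0,16,-25,0,255,0,0,-30,0,255,0,0,-30,0,255,0,0,-30,0,255,0,0,-20,0,255,0,0,-12,0,255,0,0,-5,0,255,0,0,0,0,255,0,0,0,0]}}

```text
t: 15.5
eef_pos: [0.468, 0.0798, 0.0673]
tool_rot: [0.0, 0.707, 0.707, 0.001]
contact_force: [-0.8, 0.3, -0.7]
gripper_width: 0.438
grasp_force: 40.1
```

```bash
cat > ft.py <<'E'
from h import *
np.set_printoptions(precision=4,suppress=True)
c=grab('wrist'); o=bot.get_obs(); print(o['t'],o['eef_pos'],o['gripper_width'],o['contact_force'])
x,y,z=o['eef_pos']; z+=bot.grip_point_offset
hsv=cv2.cvtColor(c['frame'],cv2.COLOR_RGB2HSV)
m=((hsv[:,:,1]<50)&(hsv[:,:,2]>90)).astype(np.uint8)
cs,_=cv2.findContours(m,cv2.RETR_EXTERNAL,cv2.CHAIN_APPROX_NONE)
for k in cs:
    if cv2.contourArea(k)>400 and cv2.boundingRect(k)[1]<300: print(cv2.boundingRect(k))
for L in (72,80,88):
  for a in (40,50,60,70,80,90):
    r=np.radians(a); f=np.array([x,y+L*.001*np.sin(r),z-L*.001*np.cos(r)]); up=f+.012*np.array([0,np.cos(r),np.sin(r)]); print(L,a,np.round(proj(c,up),0),end=' ')
  print()
E
python3 ft.py
```

```text
15.55 [0.4681 0.0798 0.0674] 0.4312787322413579 [-0.177   0.2226 -1.1206]
(369, 286, 26, 53)
(246, 286, 25, 53)
(269, 153, 102, 262)
72 40 [321. 168.] 72 50 [321. 154.] 72 60 [321. 142.] 72 70 [321. 134.] 72 80 [322. 130.] 72 90 [322. 134.] 
80 40 [321. 156.] 80 50 [321. 139.] 80 60 [321. 124.] 80 70 [321. 112.] 80 80 [322. 105.] 80 90 [322. 106.] 
88 40 [321. 145.] 88 50 [321. 125.] 88 60 [321. 107.] 88 70 [321.  91.] 88 80 [322.  80.] 88 90 [322.  76.]
```

Emit:
{"api": "carry_out", "payload": {"targets": [255,0,0,-8,0,255,0,0,-6,0,255,0,0,-2,0,255,0,-4.4,-2.9,0,255,0,-4.2,-3.2,0,255,0,-4,-3.5,0,255,0,-3.8,-3.7,0,255,0,-3.5,-4,0,255,0,-3.3,-4.2,0,255,0,-3,-4.4,0,255,0,-2.7,-4.5,0,255,0,0,0,0], "newtons": 20}}

```text
t: 16.75
eef_pos: [0.4669, 0.0496, 0.0194]
tool_rot: [-0.0, 0.707, 0.707, -0.001]
contact_force: [2.3, -1.1, 3.4]
gripper_width: 0.431
grasp_force: 34.1
```

```bash
python3 ft.py
```

```text
16.8 [0.4669 0.0498 0.0196] 0.4361447155141081 [ 1.548  -1.8095  3.4715]
(246, 109, 149, 306)
72 40 [321. 168.] 72 50 [321. 153.] 72 60 [321. 141.] 72 70 [321. 133.] 72 80 [321. 130.] 72 90 [321. 133.] 
80 40 [321. 156.] 80 50 [321. 138.] 80 60 [321. 123.] 80 70 [321. 112.] 80 80 [321. 105.] 80 90 [321. 105.] 
88 40 [321. 144.] 88 50 [321. 124.] 88 60 [321. 106.] 88 70 [321.  90.] 88 80 [321.  79.] 88 90 [321.  75.]
```

Emit:
{"api": "carry_out", "payload": {"targets": [255,0,-2.2,-4,0,255,0,-2,-4,0,255,0,-1.8,-3.5,0,255,0,-1.5,-3,0,255,0,-1,-2,0,255,0,0,0,0]}}

```text
t: 17.4
eef_pos: [0.4674, 0.0422, 0.0035]
tool_rot: [0.0, 0.707, 0.708, 0.0]
contact_force: [0.1, -0.2, 6.3]
gripper_width: 0.435
grasp_force: 32.8
```

```bash
python3 ft.py | head -3
```

```text
17.45 [0.4674 0.0422 0.0035] 0.4339738654678674 [ 1.0475 -0.2321  5.0514]
(247, 98, 147, 317)
72 40 [321. 168.] 72 50 [321. 153.] 72 60 [321. 142.] 72 70 [321. 133.] 72 80 [321. 130.] 72 90 [321. 133.]
```

Emit:
{"api": "carry_out", "payload": {"targets": [118,0,0,0,0,118,0,0,0,0,118,0,0,-2,0,118,0,0,0,0,118,0,0,0,0,255,0,0,0,0,255,0,0,0,0,255,0,0,0,0,255,0,0,0,0,255,0,0,0,0,255,0,0,10,0,255,0,0,25,0,255,0,0,40,0,255,0,0,15,0,255,0,0,0,0], "newtons": 60}}

```text
t: 18.95
eef_pos: [0.469, 0.0422, 0.0939]
tool_rot: [0.002, 0.707, 0.707, 0.002]
contact_force: [-0.1, -0.1, -1.8]
gripper_width: 0.423
grasp_force: 60.3
```

```bash
python3 ft.py; cp last_wrist.npz w.npz
python3 - <<'E'
from h import *
c=load('wrist');s=grab('scene');t=grab('top'); o=bot.get_obs()
d=[cv2.resize(c['frame'][60:460,120:520,::-1],(266,266))]
for q in (s,t):
    u,v=map(int,proj(q,o['eef_pos'])); d.append(cv2.resize(q['frame'][v-60:v+60,u-60:u+60,::-1],(266,266),interpolation=cv2.INTER_CUBIC)); print(u,v)
cv2.imwrite('pics/lev.png',np.hstack(d))
E
```

```text
19.0 [0.4679 0.0419 0.0924] 0.4237616910770995 [-0.2764 -0.3952 -1.6951]
(248, 107, 145, 308)
72 40 [318. 169.] 72 50 [318. 154.] 72 60 [318. 142.] 72 70 [318. 134.] 72 80 [318. 131.] 72 90 [318. 135.] 
80 40 [318. 157.] 80 50 [318. 140.] 80 60 [318. 125.] 80 70 [318. 113.] 80 80 [318. 107.] 80 90 [318. 107.] 
88 40 [318. 145.] 88 50 [318. 125.] 88 60 [318. 107.] 88 70 [318.  92.] 88 80 [318.  82.] 88 90 [318.  78.] 
292 229
295 273
```

View pics/lev.png

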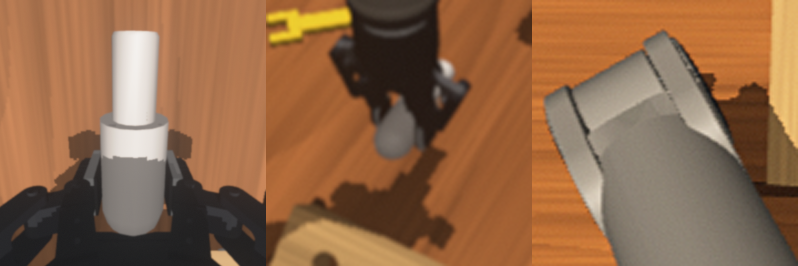

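Emit:
{"api": "carry_out", "payload": {"targets": [255,0,0,15,0,255,2,0,25,-0.5,255,6,5,25,-1,255,8,12,20,-1.5,255,8,20,5,-1.5,255,8,25,0,-0.5,255,6,25,0,0,255,2,20,0,0,255,0,18,0,0,255,0,12,0,0,255,0,8,0,0,255,0,5,0,0,255,0,0,0,0,255,0,0,0,0,255,0,0,0,0]}}

```text
t: 20.6
eef_pos: [0.5075, 0.1911, 0.1815]
tool_rot: [0.0, 0.737, 0.675, -0.0]
contact_force: [0.6, 0.0, -0.7]
gripper_width: 0.425
grasp_force: 60.3
```

Run:
```python
from h import *
c=grab('wrist');s=grab('scene');t=grab('top'); o=bot.get_obs(); print(o['t'],o['eef_pos'],o['tool_rot'],o['contact_force'])
x,y,z=o['eef_pos']; F=[x+.007,y+.08,z+.0175]; M=[.517,.3045,.2]; print(F)
for q in (c,s,t): print(proj(q,F),proj(q,M))
a=cv2.resize(c['frame'][0:300,120:520,::-1],(520,390))
u,v=map(int,proj(t,[.51,.28,.2])); b=cv2.resize(t['frame'][v-35:v+35,u-50:u+50,::-1],(280,196),interpolation=cv2.INTER_CUBIC)
print('top org',u-50,v-35)
u,v=map(int,proj(s,[.51,.28,.2])); d=cv2.resize(s['frame'][v-35:v+35,u-50:u+50,::-1],(280,194),interpolation=cv2.INTER_CUBIC)
print('scene org',u-50,v-35)
cv2.imwrite('pics/fin.png',np.hstack([a,np.vstack([b,d])]))
```

```text
20.75 [0.5074748  0.19151037 0.18161435] [ 1.48898944e-04  7.37261623e-01  6.75607340e-01 -9.94962521e-06] [-0.7673638   0.24649542 -1.00346627]
[np.float64(0.5144748005706355), np.float64(0.2715103689346293), np.float64(0.19911434803495864)]
(np.float64(320.69551762004045), np.float64(105.45757762389883)) (np.float64(319.55602088712624), np.float64(-12.607517787709355))
(np.float64(361.5008081315646), np.float64(131.88126723840526)) (np.float64(368.91389325956516), np.float64(122.72859033095034))
(np.float64(170.14149963783265), np.float64(245.7121750430353)) (np.float64(152.36831035638406), np.float64(244.21935135768592))
top org 115 213
scene org 311 93
```

View pics/fin.png

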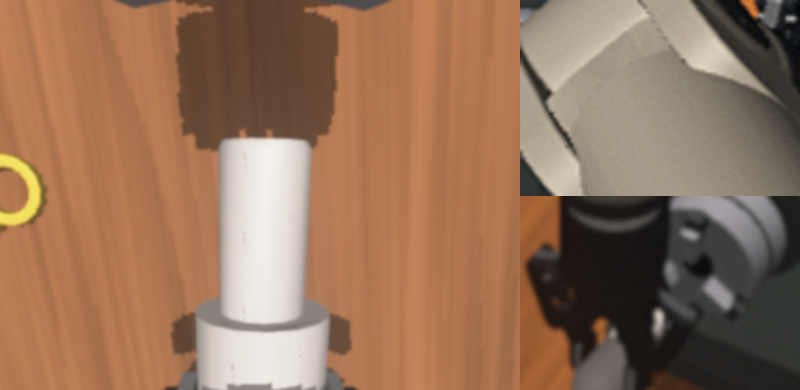

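The last picture shows the stem level and clear of everything. Its end is at (265,140), centred between the two lower jaws (tips at x≈140 and 370, top edge), with an open gap of about 3 cm.

```bash
python3 -c "
from station import bot
print(bot.hand_in())"
```

```text
the job is handed in; nothing more can be done
None
```

I handed the job in with the spanner hanging by its eye on the hook and the domed part held level in line with the chuck, stem about 3 cm short of the jaws; the hand-in returned no verdict.

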